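# Present a sample vial to the tilted bench lens

## Robot

A 6-joint arm with a two-finger parallel gripper is mounted at the origin on a cart in front of the work surface, level with it; the furniture and walls round the work are solid. World frame = base frame: x ahead of the robot, y to its left, z up, the work surface at z = 0. Lengths are in m, angles in rad, forces in N, time in s.
With the tool pointing down it reaches from about 0.375 to 0.925 m from the base axis. Payload 5.7 kg.
Tool frame: the origin (TCP) lies at the very end of the fingers, on their centre line; the grasp point (between the pads) lies 19 mm behind it; z points along the fingers, y is the line along which they close (so a half turn about z gives the same grasp; the last joint's range is limited). The gripper opens to 85 mm and grips with 20 to 120 N. Pads are 22 mm wide; open, the fingers measure 114 mm over their backs; the gripper's body (76 mm by 85 mm) begins 54 mm behind the grasp point. The pads swing forward as they close: fully open they stand 13 mm farther back than shut.
Start: joints at [-1.462, 0.359, 1.51, -0, 1.272, -0.115], TCP at [0.133, -0.585, 0.231] pointing down, gripper open.
Joint ranges: [-2.97, 2.97], [-1.01, 2.36], [0.21, 2.38], [-0.96, 4.11], [0.2, 2.71], [-2.98, 2.98]. Speed limits (rad/s): [2.39, 2.39, 3.14, 3.14, 3.14, 3.14].

## Interface

Orientations are given as a unit quaternion [w, x, y, z].
In Python, from workcell import arm gives the robot as it stands. The module is installed in compiled form; this text tells all that it offers.
- The arm moves only by the tool send_rows, never from a script. Its argument "moves" is text: rows parted by semicolons, each of 7 numbers parted by spaces: the shift along the tool's x, y, z scaled (see below), then the turn, a rotation vector about the tool's x, y, z scaled (see below), then the gripper's target within -1 to 1 (fully open at 1, half-way at 0, shut at -1). A call has 1 to 12 rows; each row is the pose to reach, as a shift and turn from the pose commanded when the call began, along the tool's axes at that moment, turning the shorter way round; what a row does not reach only later rows make up. The controller multiplies each number of a shift by 250 mm and each number of a turn by 360 degrees. A row lasts 1/12 s, in which the tool goes at most 41.7 mm and 7.16 degrees, less where a joint would pass 70% of its speed; a pose out of reach is approached as far as the arm can. A call with a number of a shift or a turn outside -1 to 1 is refused whole. A call with a gripper value outside its range is refused whole. The fingers move at their own pace and stop on an object; "squeeze" is the grip in N (left out, the last holds). Time passes only in rows, so rows that repeat a pose let the fingers close. It gives the time, the measured TCP pose, the force, the opening and the grip force at its end, in the units of the state.
- arm.state(): the state, without advancing time (a new reading comes with each control period).
- arm.snapshot(name): name is "side" or "top" or "wrist"; returns the picture (384x512x3 uint8, red, green, blue); there is no depth.
- arm.camera_info(name): a dict with "intrinsics" (3x3 intrinsics, pixels), "xyz" and "rotation" of the camera in the world; the wrist camera has in their place "mount" (4x4, takes a point from camera to tool coordinates, whose origin is the TCP and whose axes are the flange's). Camera axes: x right, y down, z forward; pixel columns grow to the right and rows downward; lengths in m; the calibration is good to about 2 mm. The wrist camera is an equidistant fisheye: a pixel r from the principal point sees the ray r / f radians off the axis. A picture is of the moment at which its call begins: read the wrist's pose just before it. camera_info takes no time and is no camera call.
- arm.hand_in(): hands the job in; it is judged then, once.
The state is a dict: "time": time; "joint_pos": joint angles; "qd": joint speeds; "tau": joint torques, N m; "position": TCP position; "orientation": TCP orientation; "ft_force": force on the tool from outside, world axes, zero at the start; "wrist_torque": the same for the moment, N m; "gripper_width": finger opening in m; "gripper_force": force on a finger pad.
Only numpy, scipy, OpenCV 4.12 (cv2) and the standard library are available. Lean on these libraries where they do the work, as an engineer would, in place of code of your own. Each camera call takes 0.05 s, during which the arm holds its last target. There are 200 camera calls.

## Task

First tip the bench lens (the one with the red-balled lever) to 25 degrees from upright, its top leaning toward the side where the vial rack is. Then lift the white-capped vial out of the rack and present it to a colleague who looks through the lens: in the air, about 9 cm in front of the lens on the side it leans toward, centred on its line of sight, cap up and leaning with the lens so that the vial is parallel to the lens face. Finish while still holding it there steadily in the gripper; leave the lens at its angle and the other vials, dish, timer and bottle where they are.

Things in the scene. Friction and masses are not known exactly. Their poses are not given: they have to be found in the camera images.
- lens_ring (a joint): tilt of the round lens in its yoke, rad: 0 = lens upright (its face vertical, lever straight up); positive = the top edge and lever lean toward the lens's front side, the side toward the vial rack (the robot's right); negative = leaning back. Limits -1.05 to 1.05. Stiff friction hinge (0.05 N m), stays where it is left. 25 degrees is 0.436. It starts leaning back, between -0.6 and -0.1.
- lens_center (a point): centre of the lens, on the tilt axis, 98 mm above the bench. Lens ring 44 mm in diameter, 8 mm thick, in a dark yoke on a post whose square foot (50 mm) is fixed to the bench. Axes turn and tilt with the lens: x along the lens's line of sight (the front side, toward the vial rack, is -x), y along the level tilt axis, z in the plane of the lens up along the lever. The yoke is 70 mm wide along y and its arms reach 102 mm above the bench.
- lever_ball (a point): centre of the red ball, 16 mm in diameter, at the end of the thin steel lever (5 mm rod) that stands up from the rim of the lens, 58 mm from the tilt axis along the lens's z; move it to tilt the lens. Axes as the lens.
- vial_white_center (a point): centre (half-way up) of the white-capped glass sample vial with purple content and label: 57 mm tall, about 15 to 40 g; body 27 mm in diameter for the lower 39 mm, cap 23 mm above. z points to the cap. It stands in one of the three holes of the rack, its bottom 6 mm above the bench and its lower 14 mm sunk in the hole (1 mm clearance all round), so its centre is 34.5 mm above the bench.
- vial_black_1_center (a point): centre of a black-capped vial of the same size with a tan label, in another hole of the rack; stays there
- vial_black_2_center (a point): centre of a second black-capped vial like it, in the remaining hole; stays there
- rack: blue vial rack fixed to the bench, a block 70 mm (x) by 175 mm (y) by 20 mm high with three holes 55 mm apart in a row along its y; origin at the centre of its underside
- dish: flat glass dish, 61 mm across, 14 mm high; origin at the centre of its underside; leave alone
- timer: white digital timer lying flat, 62 x 62 x 18 mm; origin under its centre; leave alone
- bottle: amber bottle with black cap, 52 mm across, 98 mm high; origin at the centre of its underside; leave alone
Things that resemble listed ones, but are neither listed nor needed, are in the scene too. Leave any turquoise look-alike of the part that bears vial_white_center alone.

How it is judged:
On the way, in this order (a step that is already met when the one before it is completed fails the run):
1. the lens is set to 25 degrees (within 7.5) toward its front and at rest, the white-capped vial still in the rack (value of joint lens_ring between 0.306 and 0.566 rad and velocity of joint lens_ring between -0.05 and 0.05 rad/s and distance of vial_white_center from where it was at the start of the episode below 0.008 m), for 0.3 s.
2. the white-capped vial is lifted out of the rack in the gripper (height (world z) of vial_white_center above 0.06 m and contact force between vial_white and the fingers above 0.5 N and contact force between vial_white and rack below 0.05 N), for 0.1 s.
At the end, for the whole second after the job is handed in: Lens at 25 +-7.5 deg; white-capped vial held still, cap up, touching neither rack nor lens stand, its centre 65-115 mm in front of the lens, within 15 mm of the line of sight sideways and up-down, axis within 11 deg of parallel to the lens; the other things within 20 mm of their places (value of joint lens_ring between 0.306 and 0.566 rad and x of vial_white_center in the frame of lens_center between -0.115 and -0.065 m and y of vial_white_center in the frame of lens_center between -0.015 and 0.015 m and z of vial_white_center in the frame of lens_center between -0.015 and 0.015 m and angle between the z axis of vial_white_center and the z axis of lens_center, either way round below 0.19 rad and angle between vial_white_center's own z axis and vertical below 1 rad and contact force between vial_white and the fingers above 0.5 N and height (world z) of vial_white_center above 0.035 m and contact force between vial_white and rack below 0.05 N and contact force between vial_white and lens below 0.05 N and linear speed of vial_white below 0.02 m/s and distance of each of vial_black_1_center, vial_black_2_center, dish, timer, bottle from where it was at the start of the episode below 0.02 m); the arm keeps its last pose, push and grip.
It fails at once if a black-capped vial is moved more than 20 mm from its place (distance of vial_black_1_center from where it was at the start of the episode above 0.02 m).
It fails at once if a black-capped vial is moved more than 20 mm from its place (distance of vial_black_2_center from where it was at the start of the episode above 0.02 m).
It fails at once if the glass dish is moved more than 20 mm from its place (distance of dish from where it was at the start of the episode above 0.02 m).
It fails at once if the timer is moved more than 20 mm from its place (distance of timer from where it was at the start of the episode above 0.02 m).
It fails at once if the amber bottle is moved more than 20 mm from its place (distance of bottle from where it was at the start of the episode above 0.02 m).
It also fails if it takes over 51 s, if anything falls off the work surface, if the arm or the gripper's body presses on something with over 40 N, if the wrist force passes 120 N, or if a joint passes its speed limit or range.

## Working session

There is one attempt and no reset: what is moved stays moved. The work goes in short steps, Python scripts to look and compute and a tool call to move; the robot and the scene stay as the last step left them, time stands still between calls to the robot, and variables do not carry over. Pictures are saved under pics/ and viewed, at most 10 in all, crops included, and the job is handed in when it is done.

Besides the shell and the picture viewer there is one more tool, called in YAML: its name, and indented under it one key for each argument. send_rows: Moves the arm, as the interface text tells. Its arguments: {"type":"object","properties":{"moves":{"type":"string"},"squeeze":{"type":"number"}},"required":["moves"]}

```bash
mkdir -p pics; cat > h.py <<'E'
import numpy as np, cv2
from workcell import arm
from scipy.spatial.transform import Rotation as R
def snap(n,f):
    p=arm.snapshot(n); cv2.imwrite('pics/'+f,p[:,:,::-1]); return p
def ray(n,u,v,st=None):
    c=arm.camera_info(n); K=np.array(c['intrinsics'])
    if n!='wrist':
        d=np.linalg.solve(K,[u,v,1]); return np.array(c['xyz']),np.array(c['rotation']).reshape(3,3)@(d/np.linalg.norm(d))
def tri(a,b):
    # two rays -> midpoint and gap
    (p,d),(q,e)=a,b
    s=np.linalg.lstsq(np.stack([d,-e],1),q-p,rcond=None)[0]
    x,y=p+s[0]*d,q+s[1]*e
    return (x+y)/2,np.linalg.norm(x-y)
E
python3 - <<'E'
from h import *
s=snap('side','side.png');t=snap('top','top.png')
for n in('side','top'): c=arm.camera_info(n);print(n,c)
print(arm.camera_info('wrist'));print(arm.state())
E
```

```text
side {'intrinsics': array([[352.44636429,   0.        , 258.23639047],
       [  0.        , 352.44636429, 191.2160045 ],
       [  0.        ,   0.        ,   1.        ]]), 'xyz': array([ 0.27974259, -0.72437383,  0.46314   ]), 'rotation': array([-0.53448172,  0.82518702, -0.15757723,  0.0925478 ])}
top {'intrinsics': array([[445.86163133,   0.        , 257.28950744],
       [  0.        , 445.86163133, 189.82962615],
       [  0.        ,   0.        ,   1.        ]]), 'xyz': array([ 0.4161496 , -0.02945711,  1.0605889 ]), 'rotation': array([ 0.0633826 , -0.70216102,  0.70796198, -0.04174187])}
{'intrinsics': array([[297.31863964,   0.        , 254.65226304],
       [  0.        , 297.31863964, 186.4038778 ],
       [  0.        ,   0.        ,   1.        ]]), 'mount': array([[-1.38813504e-04, -9.57578689e-01, -2.88171885e-01,
         7.31590369e-02],
       [ 9.99999826e-01, -2.98130160e-04,  5.08965707e-04,
        -6.78739970e-04],
       [-5.73287444e-04, -2.88171764e-01,  9.57578564e-01,
        -1.43256241e-01],
       [ 0.00000000e+00,  0.00000000e+00,  0.00000000e+00,
         1.00000000e+00]])}
{'time': 0.1, 'joint_pos': array([-1.46207694e+00,  3.59422228e-01,  1.51130179e+00,  4.76831148e-06,
        1.27247250e+00, -1.15095754e-01]), 'qd': array([-2.02218491e-04, -1.27647831e-03, -2.26020223e-03,  5.88880794e-04,
       -1.05932245e-03, -2.90180496e-05]), 'tau': array([-9.68907516e-04, -5.28653026e+01, -2.79350030e+01, -2.23227707e-04,
        4.96488065e-03,  9.45394376e-07]), 'position': array([ 0.13310333, -0.58444834,  0.23055255]), 'orientation': array([-8.01918257e-04,  9.93744639e-01,  1.11673409e-01,  4.83496748e-06]), 'ft_force': array([-0.00797873,  1.10239679,  0.15160232]), 'wrist_torque': array([ 0.01481973,  0.01109515, -0.04128564]), 'gripper_force': 0.0, 'gripper_width': 0.08546657290371369}
```

View pics/side.png

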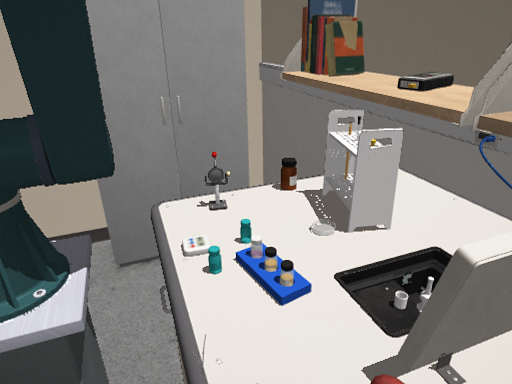

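View pics/top.png

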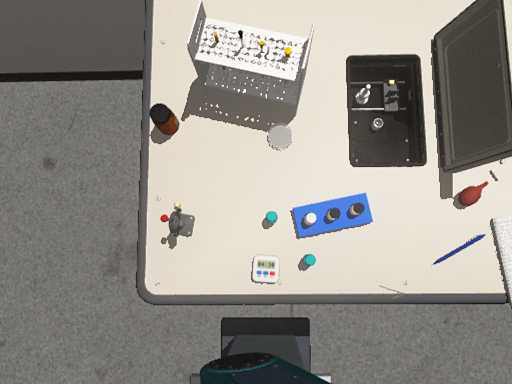

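The side view shows the lens at about (216,175), its red ball at (214,155) and the white cap at (257,240). In the top view the ball is at (164,218), the lens foot near (183,224) and the white cap at (310,219). I'll enlarge both.

```bash
sed -i "s/np.array(c\['rotation'\]).reshape(3,3)@/R.from_quat(np.roll(c['rotation'],-1)).as_matrix()@/" h.py
python3 - <<'E'
import cv2,numpy as np
t=cv2.imread('pics/top.png')[195:265,150:350]; s=cv2.imread('pics/side.png')[145:285,190:310]
t=cv2.resize(t,None,fx=4,fy=4,interpolation=cv2.INTER_CUBIC)
cv2.imwrite('pics/tc.png',t)
s=cv2.resize(s,None,fx=4,fy=4,interpolation=cv2.INTER_CUBIC)
cv2.imwrite('pics/sc.png',s)
E
```

```text
(no output)
```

View pics/tc.png

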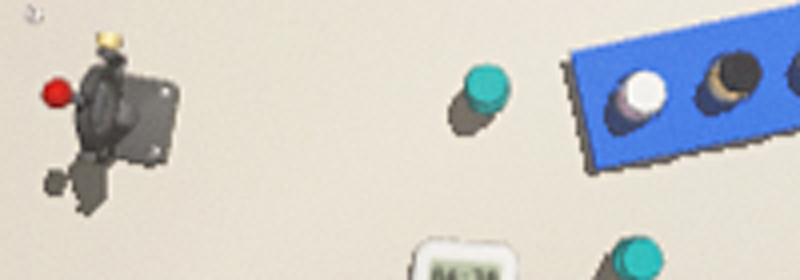

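View pics/sc.png

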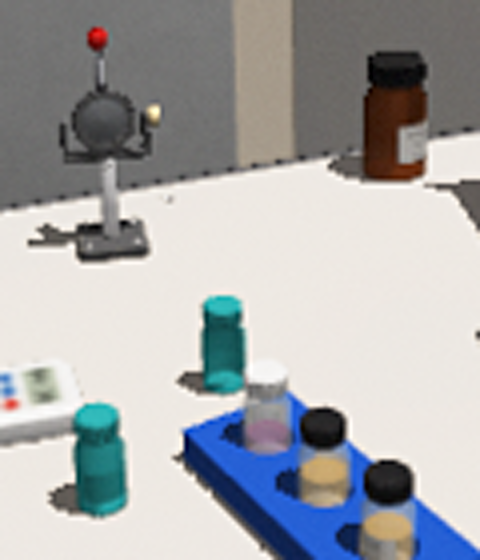

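The crops give these full-image pixels, top then side:

| Point | Top | Side |
|---|---|---|
| Ball | (164.2,218.2) | (214.2,154.5) |
| Lens centre | ~(175.5,222) | (215.7,175.5) |
| White cap top | (310.4,218.2) | (256.7,237) |

```bash
python3 - <<'E'
from h import *
P={}
for k,a,b in [('ball',(164.1,218.1),(214.1,154.4)),('lens',(175.5,222),(215.6,175.4)),('cap',(310.3,218.1),(256.6,237)),('black1',(334.9,213.1),(270.5,249.5)),('bottlecap',(160.5,111.5),(289,160)),('teal',(271.7,217),(245.5,221)),('teal2',(309,259.5),(214.3,248))]:
    x,g=tri(ray('top',*a),ray('side',*b));P[k]=x;print(k,x.round(4),round(g,4))
def at(u,v,z,n='top'):
    p,d=ray(n,u,v);return (p+d*(z-p[2])/d[2]).round(4)
print('cap top z.063',at(310.3,218.1,.063),'b1',at(334.9,213.1,.063),'foot corners',at(194,215.6,.008),at(190.5,236,.008), 'rack corners',at(292.7,208.2,.02),at(298.7,237.5,.02))
print('lens z.098',at(175.5,222,.098),'teal .057',at(271.7,217,.057))
print('foot side',at(218,204,.008,'side'))
st=arm.state();print(R.from_quat(np.roll(st['orientation'],-1)).as_matrix().round(3))
E
```

```text
ball [0.4953 0.1889 0.1569] 0.0002
lens [0.4921 0.1776 0.099 ] 0.0008
cap [ 0.5016 -0.1176  0.064 ] 0.002
black1 [ 0.5116 -0.1724  0.0637] 0.0004
bottlecap [0.7407 0.218  0.0972] 0.0029
teal [ 0.5058 -0.0316  0.0578] 0.0028
teal2 [ 0.4099 -0.113   0.0566] 0.0011
cap top z.063 [ 0.5008 -0.1174  0.063 ] b1 [ 0.5115 -0.1724  0.063 ] foot corners [0.5138 0.1533 0.008 ] [0.4655 0.1609 0.008 ] rack corners [ 0.528  -0.0806  0.02  ] [ 0.4596 -0.0933  0.02  ]
lens z.098 [0.4918 0.1779 0.098 ] teal .057 [ 0.5045 -0.0312  0.057 ]
foot side [0.4944 0.1803 0.008 ]
[[ 0.975  0.222 -0.   ]
 [ 0.222 -0.975  0.002]
 [ 0.    -0.002 -1.   ]]
```

```bash
cat >> h.py <<'E'
f=np.array([-.155,-.988,0]);f/=np.linalg.norm(f)
Z=np.array([0,0,1.]);L=np.array([.493,.180,.098])
def frame(y,z):
    return np.stack([np.cross(y,z),y,z],1)
def go(p,M,pr=True):
    st=arm.state();T=R.from_quat(np.roll(st['orientation'],-1))
    s=T.inv().apply(np.array(p)-st['position'])
    r=(T.inv()*R.from_matrix(M)).as_rotvec()
    print('shift',(s/.25).round(3),'turn',(r/2/np.pi).round(4),'rows>=',round(np.linalg.norm(s)/.0417,1),round(np.degrees(np.linalg.norm(r))/7.16,1))
def ball(t): return L+.058*(np.sin(t)*f+np.cos(t)*Z)
E
python3 - <<'E'
from h import *
D=frame(f,-Z)
go([.40,-.40,.25],D);go([.5,-.2,.25],D); go([.498,.0,.25],D)
print([ball(t).round(4) for t in (-.19,0,.436)])
E
```

```text
shift [ 1.205 -0.483 -0.077] turn [-0.0003  0.      0.0604] rows>= 7.8 3.0
shift [ 1.772 -1.174 -0.076] turn [-0.0003  0.      0.0604] rows>= 12.8 3.0
shift [ 1.942 -1.956 -0.074] turn [-0.0003  0.      0.0604] rows>= 16.5 3.0
[array([0.4947, 0.1908, 0.155 ]), array([0.493, 0.18 , 0.156]), array([0.4892, 0.1558, 0.1506])]
```

send_rows:
  moves: "0.15 -0.06 0 0 0 0.015 1;0.3 -0.12 0 0 0 0.03 1;0.45 -0.18 0 0 0 0.045 1;0.6 -0.24 -0.08 0 0 0.06 0.6;0.75 -0.3 -0.08 0 0 0.06 0.4;0.9 -0.37 -0.08 0 0 0.06 0.2;1 -0.45 -0.08 0 0 0.06 0;1 -0.45 -0.08 0 0 0.06 0"

```text
time: 0.77
position: [0.3552, -0.4146, 0.2509]
orientation: [-0.002, 0.997, -0.074, 0.0]
ft_force: [-0.2, 0.3, -0.5]
gripper_width: 0.0429
gripper_force: 0.0
```

```bash
python3 - <<'E'
from h import *
D=frame(f,-Z)
go([.5,-.15,.25],D); go(ball(-.19)+[0,0,.09],D)
E
```

```text
shift [ 0.416 -1.133  0.008] turn [-0.0006 -0.0001  0.0011] rows>= 7.2 0.1
shift [ 0.193 -2.478  0.034] turn [-0.0006 -0.0001  0.0011] rows>= 14.9 0.1
```

send_rows:
  moves: "0.08 -0.16 0 0 0 0 0;0.16 -0.32 0 0 0 0 0;0.24 -0.47 0 0 0 0 0;0.3 -0.62 0 0 0 0 0;0.34 -0.77 0 0 0 0 0;0.37 -0.9 0 0 0 0 0;0.37 -1 0 0 0 0 0;0.37 -1 0 0 0 0 0"

```text
time: 1.43
position: [0.4814, -0.1824, 0.2508]
orientation: [-0.001, 0.997, -0.075, -0.001]
ft_force: [0.4, -0.1, -0.0]
gripper_width: 0.0425
gripper_force: 0.0
```

```bash
python3 - <<'E'
from h import *
D=frame(f,-Z)
go(ball(-.19)+[0,0,.075],D)
E
```

```text
shift [-0.169 -1.484  0.088] turn [-0.0004  0.0003  0.001 ] rows>= 9.0 0.1
```

send_rows:
  moves: "-0.02 -0.16 0 0 0 0 0;-0.04 -0.32 0 0 0 0 0;-0.06 -0.48 0 0 0 0 0;-0.08 -0.64 0 0 0 0 0;-0.1 -0.8 0 0 0 0 0;-0.12 -0.94 0 0 0 0 0;-0.12 -1 0 0 0 0 0"

```text
time: 2.02
position: [0.4891, 0.0676, 0.2511]
orientation: [-0.001, 0.997, -0.076, -0.001]
ft_force: [-1.3, -0.2, -0.1]
gripper_width: 0.0427
gripper_force: 0.0
```

send_rows:
  moves: "-0.02 -0.15 0.02 0 0 0 0;-0.04 -0.3 0.05 0 0 0 0;-0.05 -0.43 0.09 0 0 0 0;-0.05 -0.484 0.09 0 0 0 0;-0.05 -0.484 0.09 0 0 0 0;-0.05 -0.484 0.09 0 0 0 0"

```text
time: 2.52
position: [0.4964, 0.1856, 0.2287]
orientation: [0.001, 0.997, -0.076, -0.0]
ft_force: [-0.0, -0.6, 0.2]
gripper_width: 0.0424
gripper_force: 0.0
```

```bash
cat >> h.py <<'E'
def wproj(pts):
    c=arm.camera_info('wrist');st=arm.state();K=np.array(c['intrinsics']);M=np.array(c['mount'])
    T=R.from_quat(np.roll(st['orientation'],-1))
    q=T.inv().apply(np.atleast_2d(pts)-st['position']);q=(q-M[:3,3])@M[:3,:3]
    th=np.arctan2(np.hypot(q[:,0],q[:,1]),q[:,2]);ph=np.arctan2(q[:,1],q[:,0])
    return np.stack([K[0,2]+K[0,0]*th*np.cos(ph),K[1,2]+K[1,1]*th*np.sin(ph)],1)
def wray(u,v):
    c=arm.camera_info('wrist');st=arm.state();K=np.array(c['intrinsics']);M=np.array(c['mount'])
    T=R.from_quat(np.roll(st['orientation'],-1))
    a=np.array([u-K[0,2],v-K[1,2]])/K[0,0];th=np.linalg.norm(a)
    d=np.r_[np.sin(th)*a/th,np.cos(th)]
    return T.apply(M[:3,3])+st['position'],T.apply(M[:3,:3]@d)
E
python3 - <<'E'
from h import *
D=frame(f,-Z)
go(ball(-.19)-[0,0,.019],D)
print(wproj([ball(-.19),L]).round(1))
p=snap('wrist','w1.png')
cv2.imwrite('pics/w1.png',cv2.resize(p[:,:,::-1],(768,576)))
E
```

```text
shift [-0.01  -0.02   0.371] turn [0.0002 0.     0.0006] rows>= 2.2 0.0
[[248.7 198.9]
 [261.2 179.4]]
```

View pics/w1.png

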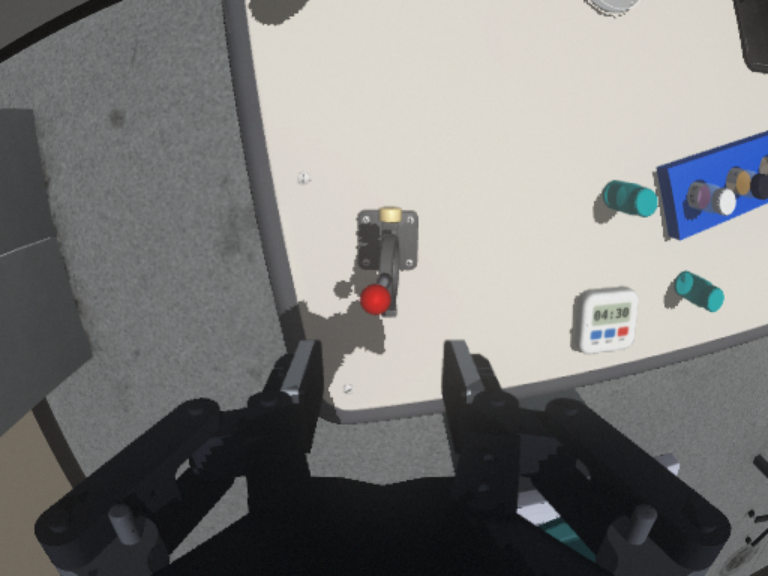

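The wrist view shows the ball at (250,199) against a predicted (249,199), with the foot square to the image. The estimates hold, so I'll descend and grip the ball.

send_rows:
  moves: "-0.01 -0.02 0.13 0 0 0 0;-0.01 -0.02 0.26 0 0 0 0;-0.01 -0.02 0.37 0 0 0 0;-0.01 -0.02 0.37 0 0 0 0;-0.01 -0.02 0.37 0 0 0 -0.3;-0.01 -0.02 0.37 0 0 0 -0.6;-0.01 -0.02 0.37 0 0 0 -1;-0.01 -0.02 0.37 0 0 0 -1;-0.01 -0.02 0.37 0 0 0 -1;-0.01 -0.02 0.37 0 0 0 -1"
  squeeze: 20

```text
time: 3.4
position: [0.4959, 0.1917, 0.1379]
orientation: [-0.0, 0.997, -0.076, 0.002]
ft_force: [0.5, -0.7, 5.6]
gripper_width: 0.0143
gripper_force: 19.8
```

```bash
python3 - <<'E'
from h import *
D=frame(f,-Z)
for t in(0,.22,.436): go(ball(t)-[0,0,.019],D)
E
```

```text
shift [-0.004  0.048  0.003] turn [-0.0002 -0.0005  0.0004] rows>= 0.3 0.0
shift [-0.004  0.099  0.009] turn [-0.0002 -0.0005  0.0004] rows>= 0.6 0.0
shift [-0.005  0.146  0.025] turn [-0.0002 -0.0005  0.0004] rows>= 0.9 0.0
```

send_rows:
  moves: "0 0.02 0 0 0 0 -1;0 0.04 0.003 0 0 0 -1;0 0.06 0.006 0 0 0 -1;0 0.08 0.008 0 0 0 -1;0 0.1 0.012 0 0 0 -1;0 0.12 0.018 0 0 0 -1;0 0.135 0.022 0 0 0 -1;0 0.146 0.027 0 0 0 -1;0 0.146 0.027 0 0 0 -1;0 0.146 0.027 0 0 0 -1"

```text
time: 4.23
position: [0.4909, 0.1593, 0.1318]
orientation: [-0.004, 0.997, -0.078, 0.002]
ft_force: [-2.0, 13.9, 12.0]
gripper_width: 0.0138
gripper_force: 39.8
```

send_rows:
  moves: "0 0 0 0 0 0 -0.6;0 0 0 0 0 0 -0.3;0 0 0 0 0 0 0;0 0 0 0 0 0 0;0 0 -0.1 0 0 0 0;0 0 -0.25 0 0 0 0;0 0 -0.4 0 0 0 0;0 0.1 -0.5 0 0 0 0;0 0.25 -0.5 0 0 0 0;0 0.4 -0.5 0 0 0 0;0 0.4 -0.5 0 0 0 0"

```text
time: 5.15
position: [0.4723, 0.0515, 0.2549]
orientation: [0.002, 0.997, -0.078, -0.0]
ft_force: [-0.6, -0.5, 0.3]
gripper_width: 0.043
gripper_force: 0.0
```

```bash
python3 - <<'E'
from h import *
t=snap('top','t2.png');s=snap('side','s2.png')
a=cv2.resize(t[195:265,150:250],None,fx=4,fy=4,interpolation=cv2.INTER_CUBIC)
b=cv2.resize(s[140:210,190:290],None,fx=4,fy=4,interpolation=cv2.INTER_CUBIC)
cv2.imwrite('pics/c2.png',np.vstack([a,b])[:,:,::-1])
for n,i in(('top',t),('side',s)):
    i=i.astype(int);m=(i[...,0]>130)&(i[...,1]<60)&(i[...,2]<60)
    v,u=np.nonzero(m); k=(u>150)&(u<240)&(v>140)&(v<265); print(n,u[k].mean(),v[k].mean(),k.sum())
E
```

```text
top nan nan 0
side 215.30769230769232 159.0 13<stdin>:8: RuntimeWarning: Mean of empty slice.
  ret = ret.dtype.type(ret / rcount)
```

View pics/c2.png

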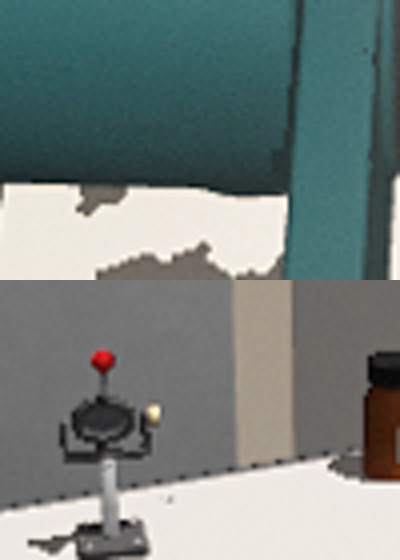

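The side view shows the ball at (215.5,159.8) and the lens face tipped forward. The arm hides the lens in the top view, so I'll use the wrist camera as the second view.

```bash
python3 - <<'E'
from h import *
i=snap('wrist','w2.png').astype(int);m=(i[...,0]>130)&(i[...,1]<60)&(i[...,2]<60)
n,l,st,c=cv2.connectedComponentsWithStats(m.astype(np.uint8));print(c[1:].round(1).tolist(),st[1:,4])
for t in(.2,.3,.4,.45,.5,.6): print(t,wproj(ball(t)).round(1))
def pix(n,p):
    c=arm.camera_info(n);K=np.array(c['intrinsics']);M=R.from_quat(np.roll(c['rotation'],-1))
    q=K@M.inv().apply(np.array(p)-c['xyz']);return (q[:2]/q[2]).round(2)
for t in(-.19,.2,.3,.4,.5,.6): print(t,pix('side',ball(t)))
s=cv2.cvtColor(cv2.imread('pics/s2.png'),cv2.COLOR_BGR2RGB) .astype(int)
m=(s[...,0]>110)&(s[...,1]<70)&(s[...,2]<70);v,u=np.nonzero(m);k=(u>190)&(u<240)&(v>140)&(v<175);uv=u[k].mean(),v[k].mean()
for cc in c[1:]:
    print(cc, tri(wray(*cc),ray('side',*uv)),uv)
E
```

```text
[[141.3, 184.5]] [183]
0.2 [[129.7 185.7]]
0.3 [[135.8 185.3]]
0.4 [[142.  184.7]]
0.45 [[145.1 184.3]]
0.5 [[148.2 183.9]]
0.6 [[154.2 182.9]]
-0.19 [213.8  154.88]
0.2 [214.61 157.47]
0.3 [214.85 158.63]
0.4 [215.11 159.97]
0.5 [215.36 161.49]
0.6 [215.63 163.16]
[141.26229508 184.49726776] (array([0.49000047, 0.15766707, 0.15317138]), np.float64(0.00032737751785925136)) (np.float64(215.1875), np.float64(159.3125))
```

The lens is at about 0.39 rad, inside the band. Next is the white vial.

```bash
cat >> h.py <<'E'
V=np.array([.5008,-.1174,.0345]); G=frame(np.array([.983,.183,0])/np.hypot(.983,.183),-Z)
E
python3 - <<'E'
from h import *
go([V[0],V[1],.2],G);print(arm.state()['joint_pos'].round(2))
E
```

```text
shift [0.217 0.67  0.217] turn [-2.00e-04  0.00e+00 -3.04e-01] rows>= 4.4 15.3
[-0.03  0.16  1.73  0.    1.25  1.7 ]
```

send_rows:
  moves: "0 0.12 0 0 0 -0.019 0.3;0.05 0.25 0 0 0 -0.038 0.5;0.1 0.37 0 0 0 -0.057 0.5;0.14 0.48 0 0 0 -0.076 0.5;0.18 0.58 0 0 0 -0.095 0.5;0.217 0.67 0 0 0 -0.114 0.5;0.217 0.67 0 0 0 -0.133 0.5;0.217 0.67 0 0 0 -0.152 0.5;0.217 0.67 0 0 0 -0.171 0.5;0.217 0.67 0.05 0 0 -0.19 0.5;0.217 0.67 0.1 0 0 -0.209 0.5;0.217 0.67 0.16 0 0 -0.228 0.5"

```text
time: 6.3
position: [0.5025, -0.1158, 0.2141]
orientation: [0.0, 0.8, 0.6, 0.0]
ft_force: [0.3, -0.4, 0.5]
gripper_width: 0.0641
gripper_force: 0.0
```

send_rows:
  moves: "0 0 0 0 0 -0.019 0.5;0 0 0 0 0 -0.038 0.5;0 0 0 0 0 -0.057 0.5;0 0 0.057 0 0 -0.076 0.5;0 0 0.057 0 0 -0.076 0.5;0 0 0.057 0 0 -0.076 0.5"

```text
time: 6.8
position: [0.5012, -0.1157, 0.1994]
orientation: [-0.001, 0.639, 0.769, -0.0]
ft_force: [1.1, 0.4, -0.5]
gripper_width: 0.0643
gripper_force: 0.0
```

```bash
python3 - <<'E'
from h import *
print(arm.state()['joint_pos'].round(2))
go([V[0],V[1],.026],G)
b1=np.array([.5115,-.1724,.063])
print(wproj([[V[0],V[1],.063],b1]).round(1))
p=snap('wrist','w3.png')
cv2.imwrite('pics/w3.png',cv2.resize(p[:,:,::-1],(768,576)))
E
```

```text
[-0.36  0.27  1.73  0.    1.14 -0.55]
shift [-0.007 -0.001  0.694] turn [-0.0004 -0.0003  0.    ] rows>= 4.2 0.0
[[254.5 178.1]
 [255.  230.4]]
```

View pics/w3.png

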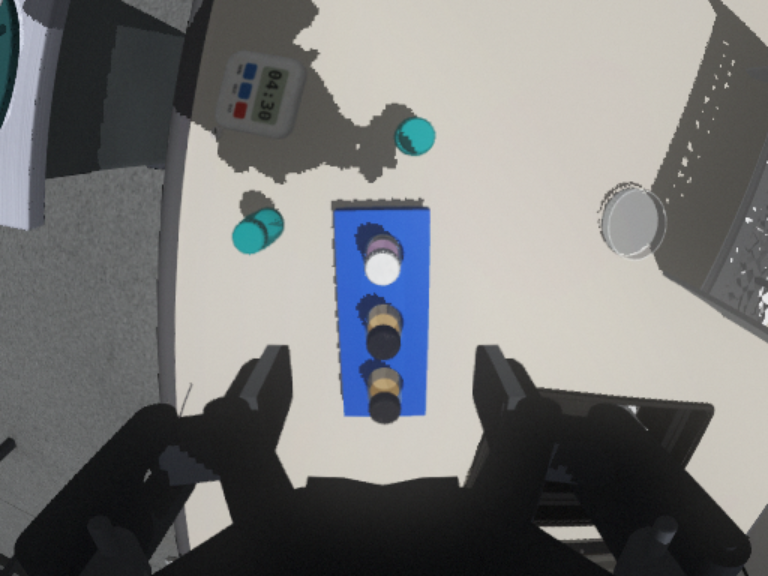

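The white cap is at (254.7,178.7) against a predicted (254.5,178.1), and the rack is square to the image. I'll descend and grip.

send_rows:
  moves: "0 0 0.14 0 0 0 0.5;-0.007 0 0.28 0 0 0 0.5;-0.007 0 0.42 0 0 0 0.5;-0.007 0 0.55 0 0 0 0.5;-0.007 0 0.65 0 0 0 0.5;-0.007 0 0.69 0 0 0 0.5;-0.007 0 0.69 0 0 0 0.5"

```text
time: 7.43
position: [0.5007, -0.1181, 0.026]
orientation: [-0.002, 0.639, 0.769, -0.001]
ft_force: [-0.1, 0.3, 0.3]
gripper_width: 0.0636
gripper_force: 0.0
```

send_rows:
  moves: "0 0 0 0 0 0 0.2;0 0 0 0 0 0 -0.1;0 0 0 0 0 0 -0.3;0 0 0 0 0 0 -0.5;0 0 0 0 0 0 -1;0 0 0 0 0 0 -1;0 0 0 0 0 0 -1;0 0 0 0 0 0 -1;0 0 0 0 0 0 -1"
  squeeze: 30

```text
time: 8.18
position: [0.5032, -0.1193, 0.0296]
orientation: [0.001, 0.638, 0.77, 0.001]
ft_force: [-1.4, -0.5, 5.2]
gripper_width: 0.0256
gripper_force: 29.1
```

send_rows:
  moves: "0 0 -0.05 0 0 0 -1;0 0 -0.12 0 0 0 -1;0 0 -0.22 0 0 0 -1;0 0 -0.34 0 0 0 -1;0 0 -0.48 0 0 0 -1;0 0 -0.5 0 0 0 -1;0 0 -0.5 0 0 0 -1"

```text
time: 8.77
position: [0.5044, -0.1197, 0.1565]
orientation: [0.004, 0.638, 0.77, 0.001]
ft_force: [0.3, 0.1, -1.4]
gripper_width: 0.0255
gripper_force: 29.6
```

```bash
cat >> h.py <<'E'
t=.39; n=np.cos(t)*f-np.sin(t)*Z; lz=np.sin(t)*f+np.cos(t)*Z; ly=np.cross(lz,-n)
off=.007  # vial centre behind TCP along tool z
tgt=L+.09*n
E
python3 - <<'E'
from h import *
print('ly',ly,'tgt',tgt)
y=ly if ly[0]>0 else -ly
F=frame(y,-lz);print(F.round(2))
for d in(.15,.09): go(L+d*n+(.08 if d>.1 else 0)*lz-off*lz,F)
st=arm.state();print(st['position'],st['gripper_width'],st['gripper_force'])
i=snap('side','s3.png');cv2.imwrite('pics/s3c.png',cv2.resize(i[120:300,150:330,::-1],(720,720))[:600])
E
```

```text
ly [-0.98791652  0.1549869   0.        ] tgt [0.48009861 0.09776404 0.06378304]
[[ 0.14  0.99  0.06]
 [ 0.91 -0.15  0.38]
 [ 0.38 -0.   -0.92]]
shift [ 0.56  -0.048  0.189] turn [-0.0094  0.0619  0.0539] rows>= 3.6 4.2
shift [0.885 0.066 0.394] turn [-0.0094  0.0619  0.0539] rows>= 5.8 4.2
[ 0.50444108 -0.1197484   0.15647479] 0.02553845708566527 29.6259543299675
```

View pics/s3c.png

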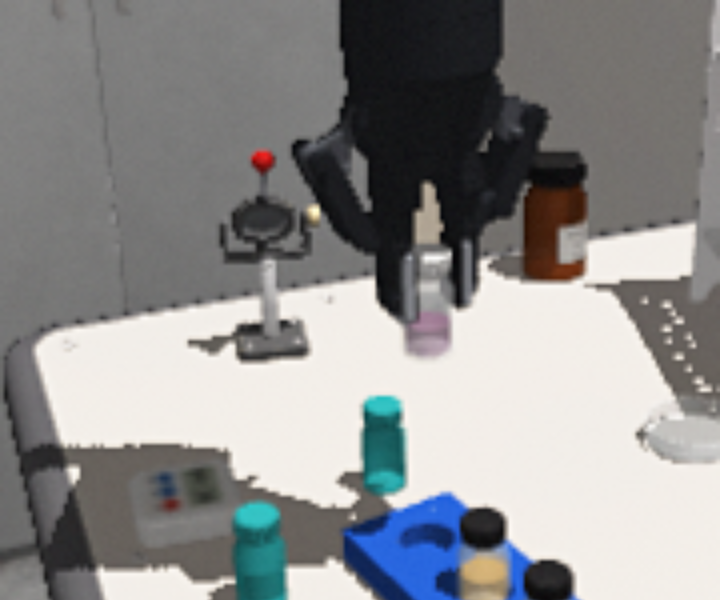

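The vial is held upright clear of the rack (bottom at crop (428,350)), and the lens still leans forward.

send_rows:
  moves: "0.1 0 0 -0.001 0.01 0.009 -1;0.2 -0.01 0 -0.003 0.02 0.018 -1;0.3 -0.02 0.03 -0.005 0.03 0.027 -1;0.39 -0.03 0.08 -0.006 0.04 0.036 -1;0.48 -0.04 0.14 -0.008 0.05 0.045 -1;0.56 -0.048 0.189 -0.0094 0.062 0.054 -1;0.56 -0.048 0.189 -0.0094 0.062 0.054 -1;0.56 -0.048 0.189 -0.0094 0.062 0.054 -1"

```text
time: 9.48
position: [0.4622, 0.0166, 0.104]
orientation: [-0.131, 0.746, 0.637, 0.144]
ft_force: [-0.2, -1.0, 0.7]
gripper_width: 0.026
gripper_force: 29.7
```

```bash
cat >> h.py <<'E'
F=frame(-ly,-lz)
E
python3 - <<'E'
from h import *
go(L+.12*n+.03*lz-off*lz,F);go(tgt-off*lz,F);st=arm.state();print(st['joint_pos'].round(2))
def pix(n,p):
    c=arm.camera_info(n);K=np.array(c['intrinsics']);M=R.from_quat(np.roll(c['rotation'],-1))
    q=K@M.inv().apply(np.array(p)-c['xyz']);return (q[:2]/q[2]).round(2)
for o in (.002,.007,.012): print(o,[pix('side',[.5044,-.1197,.1565+o+k]) for k in(.0285,-.0285)])
E
```

```text
shift [0.126 0.022 0.183] turn [-0.0019 -0.0002 -0.0008] rows>= 1.3 0.1
shift [0.245 0.023 0.303] turn [-0.0019 -0.0002 -0.0008] rows>= 2.3 0.1
[-0.42  0.38  1.97  0.46  0.96 -0.56]
0.002 [array([256.69, 184.32]), array([257.17, 209.79])]
0.007 [array([256.64, 182.  ]), array([257.13, 207.62])]
0.012 [array([256.6 , 179.67]), array([257.09, 205.44])]
```

send_rows:
  moves: "0.04 0.007 0.06 0 0 0 -1;0.08 0.015 0.12 0 0 0 -1;0.126 0.022 0.183 -0.001 0 0 -1;0.16 0.022 0.22 -0.002 0 0 -1;0.2 0.022 0.26 -0.002 0 0 -1;0.23 0.023 0.285 -0.002 0 -0.001 -1;0.245 0.023 0.3 -0.002 0 -0.001 -1;0.245 0.023 0.3 -0.002 0 -0.001 -1;0.245 0.023 0.3 -0.002 0 -0.001 -1;0.245 0.023 0.3 -0.002 0 -0.001 -1"

```text
time: 10.32
position: [0.4834, 0.0993, 0.06]
orientation: [-0.124, 0.745, 0.638, 0.15]
ft_force: [-0.2, -0.5, -0.0]
gripper_width: 0.0257
gripper_force: 29.7
```

```bash
python3 - <<'E'
from h import *
go(tgt-.008*lz,F)
st=arm.state();Q=R.from_quat(np.roll(st['orientation'],-1)).as_matrix()
c=st['position']-.008*Q[:,2]
print('lens frame x,y,z',(c-L)@-n,(c-L)@ly,(c-L)@lz,'ang',np.degrees(np.arccos(-Q[:,2]@lz)),st['ft_force'],st['gripper_force'])
s=snap('side','s4.png');t=snap('top','t4.png')
cv2.imwrite('pics/f.png',np.hstack([cv2.resize(s[140:260,180:280],(400,480)),cv2.resize(t[170:290,145:245],(400,480))])[:,:,::-1])
E
```

```text
shift [-0.002 -0.012  0.015] turn [ 0.001  -0.0002  0.0005] rows>= 0.1 0.1
lens frame x,y,z -0.08955832813058663 -0.0029705795919735475 0.003678530130571612 ang 0.3646755880449213 [-0.1722962  -0.45077959 -0.03526542] 29.671691358089447
```

View pics/f.png

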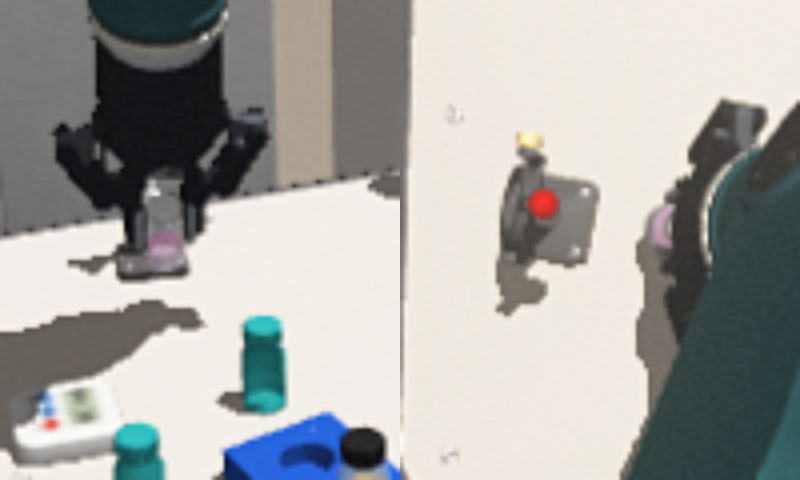

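The side view shows the vial leaning in front of the lens stand. The top view shows the ball at (180.8,221.2), unobstructed, and the vial clear of the lens. I'll make a last small correction and check the tilt.

send_rows:
  moves: "0 -0.01 0.01 0 0 0 -1;0 -0.012 0.015 0 0 0 -1;0 -0.012 0.015 0 0 0 -1;0 -0.012 0.015 0 0 0 -1;0 -0.012 0.015 0 0 0 -1;0 -0.012 0.015 0 0 0 -1"

```text
time: 10.92
position: [0.4802, 0.1018, 0.0561]
orientation: [-0.124, 0.745, 0.638, 0.15]
ft_force: [0.3, -0.5, 0.4]
gripper_width: 0.0253
gripper_force: 29.7
```

```bash
python3 - <<'E'
from h import *
p,d=ray('top',180.6,221.1);b=p+d*(.152-p[2])/d[2];print('ball',b,'tilt',np.arcsin((b-L)@f/.058),'side',(b-L)@ly)
st=arm.state();Q=R.from_quat(np.roll(st['orientation'],-1)).as_matrix()
c=st['position']-.008*Q[:,2]
print((c-L)@-n,(c-L)@ly,(c-L)@lz,abs(st['qd']).max(),st['gripper_force'])
E
```

```text
ball [0.48933166 0.15578449 0.152     ] tilt 0.43594404728444724 side -0.000129073183255635
-0.08926335797897322 0.0005810597597995706 -0.0005696007348449383 0.0010666428605150282 29.671727120876312
```

```bash
python3 -c "
from workcell import arm
print(arm.hand_in())"
```

```text
the job is handed in; nothing more can be done
None
```

I handed the job in at about 11 s, with no verdict returned: by my camera measurements the lens leans about 22–25° toward the rack, and the gripper holds the white-capped vial steady, cap up and parallel to the lens, about 89 mm in front and within 1 mm of its line of sight.

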